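# Weed out the rocking measuring cups and nest the sound ones

## Robot

A 6-joint arm with a two-finger parallel gripper is mounted at the origin on the work surface. World frame = base frame: x ahead of the robot, y to its left, z up, the work surface at z = 0. Lengths are in m, angles in rad, forces in N, time in s.
With the tool pointing down it reaches from about 0.25 to 0.775 m from the base axis. Payload 4 kg.
Tool frame: the origin (TCP) lies on the centre line of the jaws, within the pads' length; the fingertips stand 22 mm ahead of it and the grasp point (between the pads) lies 3 mm ahead of it; z points along the fingers, y is the line along which they close (so a half turn about z gives the same grasp; the last joint's range is limited). The gripper opens to 94 mm and grips with 3 to 60 N. Pads are 16 mm wide; open, the fingers measure 119 mm over their backs; the gripper's body (75 mm by 177 mm) begins 78 mm behind the grasp point.
Start: joints at [1.081, 0.087, 1.371, -0, 1.684, -0.103], TCP at [0.207, 0.509, 0.228] pointing down, gripper open.
Joint ranges: [-3.1, 3.1], [-0.76, 2.03], [0.27, 2.55], [-1.08, 4.22], [0.17, 2.65], [-2.57, 2.57]. Speed limits (rad/s): [2.79, 2.79, 3.14, 3.14, 3.14, 3.14].

## Interface

Orientations are given as [roll, pitch, yaw] about the fixed x, y, z axes, in that order (R = Rz(yaw) Ry(pitch) Rx(roll)).
In Python, from bench import ctrl gives the robot as it stands. The module is installed in compiled form; this text tells all that it offers.
- The arm moves only by the tool drive_tool, never from a script. Its argument "rows" is a list of rows, each a list of 4 numbers: the shift along the world's x, y, z scaled (see below), then the turn about the world's z scaled (see below). A call has 1 to 10 rows; each row is the pose to reach, as a shift and turn from the pose commanded when the call began, turning the shorter way round; what a row does not reach only later rows make up. The controller multiplies each number of a shift by 0.25 m and each number of a turn by 180 degrees. A row lasts 1/8 s, in which the tool goes at most 62.5 mm and 10.7 degrees, less where a joint would pass 70% of its speed; a pose out of reach is approached as far as the arm can. A call with a number of a shift or a turn outside -1 to 1 is refused whole. A call with a gripper value outside its range is refused whole. "grip" is the closure, from -1 (fully open) to 1 (shut), so that 0 is half open, set as the call begins (left out, the last holds). The fingers move at their own pace and stop on an object; "squeeze" is the grip in N (left out, the last holds). Time passes only in rows, so rows that repeat a pose let the fingers close. It gives the time, the measured TCP pose, the force, the opening and the grip force at its end, in the units of the state.
- ctrl.get_state(): the state, without advancing time (a new reading comes with each control period).
- ctrl.snapshot(name): name is "scene" or "top" or "wrist"; returns (picture, depth): 420x560x3 uint8, red, green, blue; 420x560 float32, m along the optical axis (not along the pixel's ray), 0 where there is no reading.
- ctrl.camera_info(name): a dict with "fx", "fy", "cx", "cy" (pixels), "k1" (the pictures are not rectified: a ray, as slopes to the right and down, at radius r is drawn at 1 + k1 r^2 times it, then the intrinsics apply), "T" (4x4, takes a point from camera to world coordinates). Camera axes: x right, y up, looking along -z (the intrinsics and any distortion apply to the point x, -y, -z); pixel columns grow to the right and rows downward; lengths in m; the calibration is good to about 2 mm. A picture is of the moment at which its call begins: read the wrist's pose just before it. camera_info takes no time and is no camera call; for the wrist camera it gives the pose at the moment of the call.
- ctrl.hand_in(): hands the job in; it is judged then, once.
The state is a dict: "time_s": time; "joint_positions": joint angles; "dq": joint speeds; "joint_efforts": joint torques, N m; "ee_pos": TCP position; "ee_rot": TCP orientation; "ft_force": force on the tool from outside, world axes, zero at the start; "ft_torque": the same for the moment, N m; "finger_gap": opening from 0.0 (shut) to 1.0 (fully open); "gripper_force": force on a finger pad.
Only numpy, scipy, OpenCV 4.12 (cv2) and the standard library are available. Lean on these libraries where they do the work, as an engineer would, in place of code of your own. Each camera call takes 0.05 s, during which the arm holds its last target. There are 200 camera calls.

## Task

Some of these measuring cups came out of the dishwasher with a bulged base: they look level, but rock when pressed at the rim, while the sound ones stand steady. Find out which are which, stand every cup that rocks upright inside the low white tray, and nest all the steady ones upright on the lime plate in size order, each fully down inside the next larger one present, with the largest standing flat within the plate's rim. Leave the bowl, the straw cup and the egg cup where they are.

Things in the scene. Friction and masses are not known exactly. Their poses are not given: they have to be found in the camera images.
- large_a: large measuring cup of stone-coloured plastic, up to two of a size look alike, maybe absent (None). Straight-sided, 92 mm across outside, wall 3 mm, rim 44 mm up, inner floor 4 to 7 mm up, about 0.1 kg, slippery underside. Origin: centre of underside, z up. Stands level; if its base is bulged, a few N down on the rim beside the handle tips it 7 to 13 degrees (that rim sinks 4 mm) until let go; if flat, it does not move
- large_a_grip (a point): where to grip the handle of large_a across its width: 72 mm from the cup's axis along the cup's +x, 49 mm above its underside. The handle is a level bar 14 mm wide, 10 mm thick (44 to 54 mm above the underside), ending 90 mm from the axis. Nested, each handle passes over the larger cups' rims; turn handles about 60 degrees apart so that they do not meet
- large_b: large measuring cup of stone-coloured plastic, up to two of a size look alike, maybe absent (None). Straight-sided, 92 mm across outside, wall 3 mm, rim 44 mm up, inner floor 4 to 7 mm up, about 0.1 kg, slippery underside. Origin: centre of underside, z up. Stands level; if its base is bulged, a few N down on the rim beside the handle tips it 7 to 13 degrees (that rim sinks 4 mm) until let go; if flat, it does not move
- large_b_grip (a point): where to grip the handle of large_b across its width: 72 mm from the cup's axis along the cup's +x, 49 mm above its underside. The handle is a level bar 14 mm wide, 10 mm thick (44 to 54 mm above the underside), ending 90 mm from the axis. Nested, each handle passes over the larger cups' rims; turn handles about 60 degrees apart so that they do not meet
- medium_a: medium measuring cup of stone-coloured plastic, up to two of a size look alike, maybe absent (None). Straight-sided, 72 mm across outside, wall 3 mm, rim 44 mm up, inner floor 4 to 7 mm up, about 0.1 kg, slippery underside. Origin: centre of underside, z up. Stands level; if its base is bulged, a few N down on the rim beside the handle tips it 7 to 13 degrees (that rim sinks 4 mm) until let go; if flat, it does not move
- medium_a_grip (a point): where to grip the handle of medium_a across its width: 72 mm from the cup's axis along the cup's +x, 49 mm above its underside. The handle is a level bar 14 mm wide, 10 mm thick (44 to 54 mm above the underside), ending 90 mm from the axis. Nested, each handle passes over the larger cups' rims; turn handles about 60 degrees apart so that they do not meet
- medium_b: medium measuring cup of stone-coloured plastic, up to two of a size look alike, maybe absent (None). Straight-sided, 72 mm across outside, wall 3 mm, rim 44 mm up, inner floor 4 to 7 mm up, about 0.1 kg, slippery underside. Origin: centre of underside, z up. Stands level; if its base is bulged, a few N down on the rim beside the handle tips it 7 to 13 degrees (that rim sinks 4 mm) until let go; if flat, it does not move
- medium_b_grip (a point): where to grip the handle of medium_b across its width: 72 mm from the cup's axis along the cup's +x, 49 mm above its underside. The handle is a level bar 14 mm wide, 10 mm thick (44 to 54 mm above the underside), ending 90 mm from the axis. Nested, each handle passes over the larger cups' rims; turn handles about 60 degrees apart so that they do not meet
- small_a: small measuring cup of stone-coloured plastic, up to two of a size look alike, maybe absent (None). Straight-sided, 52 mm across outside, wall 3 mm, rim 44 mm up, inner floor 4 to 7 mm up, about 0.1 kg, slippery underside. Origin: centre of underside, z up. Stands level; if its base is bulged, a few N down on the rim beside the handle tips it 7 to 13 degrees (that rim sinks 4 mm) until let go; if flat, it does not move
- small_a_grip (a point): where to grip the handle of small_a across its width: 72 mm from the cup's axis along the cup's +x, 49 mm above its underside. The handle is a level bar 14 mm wide, 10 mm thick (44 to 54 mm above the underside), ending 90 mm from the axis. Nested, each handle passes over the larger cups' rims; turn handles about 60 degrees apart so that they do not meet
- small_b: small measuring cup of stone-coloured plastic, up to two of a size look alike, maybe absent (None). Straight-sided, 52 mm across outside, wall 3 mm, rim 44 mm up, inner floor 4 to 7 mm up, about 0.1 kg, slippery underside. Origin: centre of underside, z up. Stands level; if its base is bulged, a few N down on the rim beside the handle tips it 7 to 13 degrees (that rim sinks 4 mm) until let go; if flat, it does not move
- small_b_grip (a point): where to grip the handle of small_b across its width: 72 mm from the cup's axis along the cup's +x, 49 mm above its underside. The handle is a level bar 14 mm wide, 10 mm thick (44 to 54 mm above the underside), ending 90 mm from the axis. Nested, each handle passes over the larger cups' rims; turn handles about 60 degrees apart so that they do not meet
- plate: a lime silicone plate fixed to the counter, 132 mm across, flat floor 116 mm across whose top is 6 mm above the counter, rim 14 mm high. Origin: centre of its underside
- tray: a low open-topped white ABS tray fixed to the counter, 300 mm along its x, 150 mm along its y, walls 5 mm thick and 20 mm high, floor top 5 mm above the counter; a large, a medium and a small cup fit side by side along its x with handles sticking out over the long wall. Origin: centre of its underside
- bowl: bystander: coral plastic bowl, 100 mm across, 42 mm high. Origin: centre of its underside
- straw_cup: bystander: purple straw cup, 74 mm across, 98 mm high, its short straw reaching to 139 mm. Origin: centre of its underside
- egg_cup: bystander: mint ceramic egg cup, 48 mm across, 62 mm high. Origin: centre of its underside
There are look-alikes about, which are no part of the job. Leave any yellow look-alike of the medium_b alone. Several things have the shape of the plate; the one meant has the colours described above.

How it is judged:
At the end, for the whole second after the job is handed in: Each cup with a flat base is on the plate, level and fully down in its nest (axis within 20 mm of the plate's centre for a large, 30 medium, 34 small; underside under 10, 14, 18 mm); each with a bulged base stands in the tray (axis within 130 x 50 mm of its centre, tilt under 0.3 rad); all at rest (((x of large_a in the frame of tray between -0.13 and 0.13 m and y of large_a in the frame of tray between -0.05 and 0.05 m and z of large_a in the frame of tray below 0.022 m and angle between large_a's own z axis and vertical below 0.3 rad and contact force between large_a_bulged_base and anything else above 0.05 N) or (horizontal distance between large_a and plate below 0.02 m and z of large_a in the frame of plate between 0.003 and 0.01 m and angle between large_a's own z axis and vertical below 0.07 rad and contact force between large_a_flat_base and anything else above 0.05 N)) and linear speed of each of large_a, large_b, medium_a, medium_b, small_a, small_b below 0.02 m/s and ((x of large_b in the frame of tray between -0.13 and 0.13 m and y of large_b in the frame of tray between -0.05 and 0.05 m and z of large_b in the frame of tray below 0.022 m and angle between large_b's own z axis and vertical below 0.3 rad and contact force between large_b_bulged_base and anything else above 0.05 N) or (horizontal distance between large_b and plate below 0.02 m and z of large_b in the frame of plate between 0.003 and 0.01 m and angle between large_b's own z axis and vertical below 0.07 rad and contact force between large_b_flat_base and anything else above 0.05 N)) and ((x of medium_a in the frame of tray between -0.13 and 0.13 m and y of medium_a in the frame of tray between -0.05 and 0.05 m and z of medium_a in the frame of tray below 0.022 m and angle between medium_a's own z axis and vertical below 0.3 rad and contact force between medium_a_bulged_base and anything else above 0.05 N) or (horizontal distance between medium_a and plate below 0.03 m and z of medium_a in the frame of plate between 0.003 and 0.014 m and angle between medium_a's own z axis and vertical below 0.07 rad and contact force between medium_a_flat_base and anything else above 0.05 N)) and ((x of medium_b in the frame of tray between -0.13 and 0.13 m and y of medium_b in the frame of tray between -0.05 and 0.05 m and z of medium_b in the frame of tray below 0.022 m and angle between medium_b's own z axis and vertical below 0.3 rad and contact force between medium_b_bulged_base and anything else above 0.05 N) or (horizontal distance between medium_b and plate below 0.03 m and z of medium_b in the frame of plate between 0.003 and 0.014 m and angle between medium_b's own z axis and vertical below 0.07 rad and contact force between medium_b_flat_base and anything else above 0.05 N)) and ((x of small_a in the frame of tray between -0.13 and 0.13 m and y of small_a in the frame of tray between -0.05 and 0.05 m and z of small_a in the frame of tray below 0.022 m and angle between small_a's own z axis and vertical below 0.3 rad and contact force between small_a_bulged_base and anything else above 0.05 N) or (horizontal distance between small_a and plate below 0.034 m and z of small_a in the frame of plate between 0.003 and 0.018 m and angle between small_a's own z axis and vertical below 0.07 rad and contact force between small_a_flat_base and anything else above 0.05 N)) and ((x of small_b in the frame of tray between -0.13 and 0.13 m and y of small_b in the frame of tray between -0.05 and 0.05 m and z of small_b in the frame of tray below 0.022 m and angle between small_b's own z axis and vertical below 0.3 rad and contact force between small_b_bulged_base and anything else above 0.05 N) or (horizontal distance between small_b and plate below 0.034 m and z of small_b in the frame of plate between 0.003 and 0.018 m and angle between small_b's own z axis and vertical below 0.07 rad and contact force between small_b_flat_base and anything else above 0.05 N))); the robot touches nothing.
It fails at once if the bowl is pushed more than 30 mm or knocked over (distance of bowl from where it was at the start of the episode above 0.03 m or angle between bowl's own z axis and vertical above 0.5 rad).
It fails at once if the straw cup is pushed more than 30 mm or knocked over (distance of straw_cup from where it was at the start of the episode above 0.03 m or angle between straw_cup's own z axis and vertical above 0.5 rad).
It fails at once if the egg cup is pushed more than 30 mm or knocked over (distance of egg_cup from where it was at the start of the episode above 0.03 m or angle between egg_cup's own z axis and vertical above 0.5 rad).
Of large_a, large_b, medium_a, medium_b, small_a, small_b only 4 to 5 are there at a start; the rules pass over those that are not, and their reading is None.
At some moment in a run one of large_a, large_b, medium_a, medium_b, small_a, small_b may be knocked a few centimetres aside while the robot is not near it.
It also fails if it takes over 210 s, if anything falls off the work surface, if the arm or the gripper's body presses on something with over 40 N, if the wrist force passes 120 N, or if a joint passes its speed limit or range.

## Working session

There is one attempt and no reset: what is moved stays moved. The work goes in short steps, Python scripts to look and compute and a tool call to move; the robot and the scene stay as the last step left them, time stands still between calls to the robot, and variables do not carry over. Pictures are saved under pics/ and viewed, at most 14 in all, crops included, and the job is handed in when it is done.

Besides the shell and the picture viewer there is one more tool, called after "Call:" as a command line: name --pt "numbers of a row" for each row, then --argument value for the rest. drive_tool: Moves the arm, as the interface text tells. Its arguments: {"type":"object","properties":{"rows":{"type":"array","items":{"type":"array","items":{"type":"number"}}},"grip":{"type":"number"},"squeeze":{"type":"number"}},"required":["rows"]}

```bash
mkdir -p pics; cat > h.py <<'E'
import numpy as np, cv2
from bench import ctrl
def snap(cam,name=None):
    info=ctrl.camera_info(cam); im,d=ctrl.snapshot(cam)
    if name: cv2.imwrite('pics/'+name+'.png',im[:,:,::-1])
    return im,d,info
def rays(px,info):
    px=np.asarray(px,float).reshape(-1,2)
    u=np.c_[(px[:,0]-info['cx'])/info['fx'],(px[:,1]-info['cy'])/info['fy']]
    s=u.copy()
    for _ in range(20): s=u/(1+info['k1']*(s**2).sum(1,keepdims=True))
    T=np.array(info['T']); d=np.c_[s[:,0],-s[:,1],-np.ones(len(s))]
    return T[:3,3],d@T[:3,:3].T
def onz(px,z,info):
    o,d=rays(px,info); return o+d*((z-o[2])/d[:,2])[:,None]
def cloud(d,info):
    v,u=np.mgrid[0:d.shape[0],0:d.shape[1]]
    o,r=rays(np.c_[u.ravel(),v.ravel()],info)
    return (o+r*d.ravel()[:,None]).reshape(*d.shape,3)
E
python3 - <<'E'
from h import *
for c in('top','scene'):
    im,d,i=snap(c,c+'0'); print(c,i['fx'],np.round(i['T'],3).tolist(),(d==0).mean())
s=ctrl.get_state();print(s['time_s'],s['ee_pos'],s['ee_rot'],s['ft_force'])
E
```

```text
top 486.97422021521993 [[0.013, 0.991, -0.131, 0.372], [-1.0, 0.014, 0.008, -0.001], [0.01, 0.13, 0.991, 1.557], [0.0, 0.0, 0.0, 1.0]] 0.003907312925170068
scene 507.35033598784656 [[0.499, -0.603, 0.622, 1.416], [0.866, 0.332, -0.374, -0.486], [0.019, 0.725, 0.688, 0.978], [0.0, 0.0, 0.0, 1.0]] 0.004081632653061225
0.1 [0.20726603 0.5089623  0.22641696] [-3.13958545e+00 -2.05580692e-04  2.75478238e+00] [ 0.05309087  1.03686067 -0.47535359]
```

View pics/top0.png

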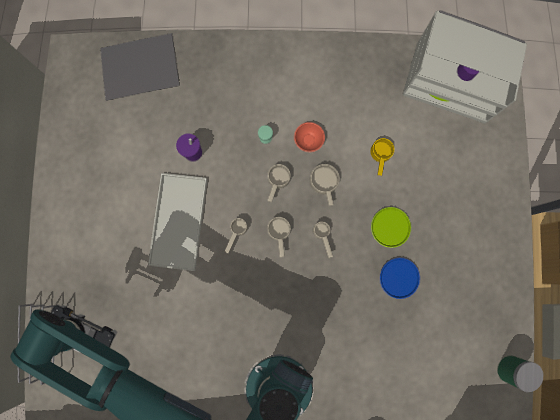

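View pics/scene0.png

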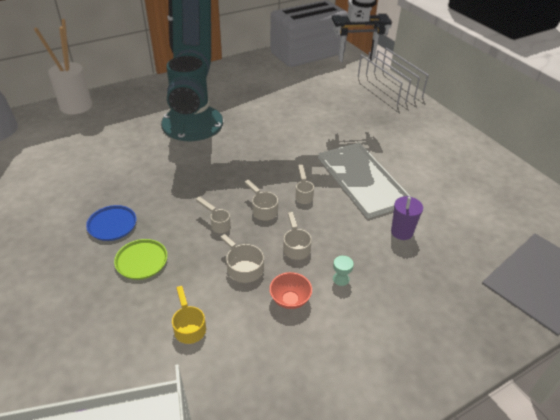

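Top view: the stone cups are two medium at (279,176) and (279,228), one large at (324,178), and two small at (239,226) and (322,230). The lime plate at (391,227) matches the description; the blue one at (400,278) does not. The yellow cup at (382,149) is the look-alike. The tray is at (180,222).

```bash
cat >> h.py <<'E'
def cups(im,d,info,zmin=0.030,minpx=40):
    "stone cups: world blobs at cup height; centre from rim circle, yaw from handle"
    P=cloud(d,info); hsv=cv2.cvtColor(im,cv2.COLOR_RGB2HSV)
    m=((P[...,2]>zmin)&(P[...,2]<0.075)&(hsv[...,1]<90)&(d>0)&(P[...,0]>0.2)&(P[...,0]<.75)&(abs(P[...,1])<.5)).astype(np.uint8)
    n,L,st,_=cv2.connectedComponentsWithStats(m)
    return [(st[k],P[L==k]) for k in range(1,n) if st[k,4]>=minpx],P
E
python3 - <<'E'
from h import *
im,d,i=snap('top')
C,P=cups(im,d,i)
for st,p in C: print(st,np.round(p.mean(0),3),np.round(p.min(0),3),np.round(p.max(0),3))
hsv=cv2.cvtColor(im,cv2.COLOR_RGB2HSV)
m=cv2.inRange(hsv,(30,120,60),(45,255,255));m[:150]=0;m[:,:350]=0
c=max(cv2.findContours(m,0,1)[0],key=cv2.contourArea);e=cv2.fitEllipse(c);print('plate',e,onz([e[0]],.014,i))
m=cv2.inRange(hsv,(0,0,0),(179,60,255))
p=P[(P[...,2]>0.012)&(P[...,2]<0.03)&(P[...,1]>.15)&(P[...,1]<.5)&(P[...,0]>.3)&(P[...,0]<.65)]
print('tray',len(p),cv2.minAreaRect(p[:,:2].astype(np.float32)))
print(onz([[163,173],[208,176],[195,272],[150,264]],.02,i).round(3))
for nm,px in(('straw',(189,147)),('egg',(265,132)),('bowl',(310,136))): print(nm,onz([px],.05,i).round(3))
cv2.imwrite('pics/cups.png',cv2.resize(im[150:290,140:340,::-1],(800,560),interpolation=cv2.INTER_CUBIC))
E
```

```text
[268 164  23  38 177] [0.651 0.02  0.046] [ 0.59  -0.024  0.03 ] [0.712 0.046 0.06 ]
[311 164  29  42 192] [ 0.648 -0.139  0.045] [ 0.581 -0.179  0.03 ] [ 0.714 -0.09   0.062]
[268 217  23  40 154] [0.477 0.005 0.048] [ 0.42  -0.026  0.031] [0.542 0.043 0.061]
[225 218  22  35 158] [0.479 0.15  0.049] [0.43  0.112 0.03 ] [0.537 0.175 0.064]
[314 221  19  37 153] [ 0.47  -0.136  0.048] [ 0.419 -0.156  0.031] [ 0.531 -0.1    0.06 ]
plate ((390.7010192871094, 226.7977752685547), (38.765987396240234, 40.01829147338867), 156.74008178710938) [[ 0.51822977 -0.34945829  0.014     ]]
tray 434 ((0.5149990320205688, 0.33282470703125), (0.2764419913291931, 0.3045811653137207), 48.02370071411133)
[[0.682 0.388 0.02 ]
 [0.674 0.24  0.02 ]
 [0.366 0.272 0.02 ]
 [0.388 0.417 0.02 ]]
straw [[0.762 0.301 0.05 ]]
egg [[0.814 0.058 0.05 ]]
bowl [[ 0.803 -0.086  0.05 ]]
```

View pics/cups.png

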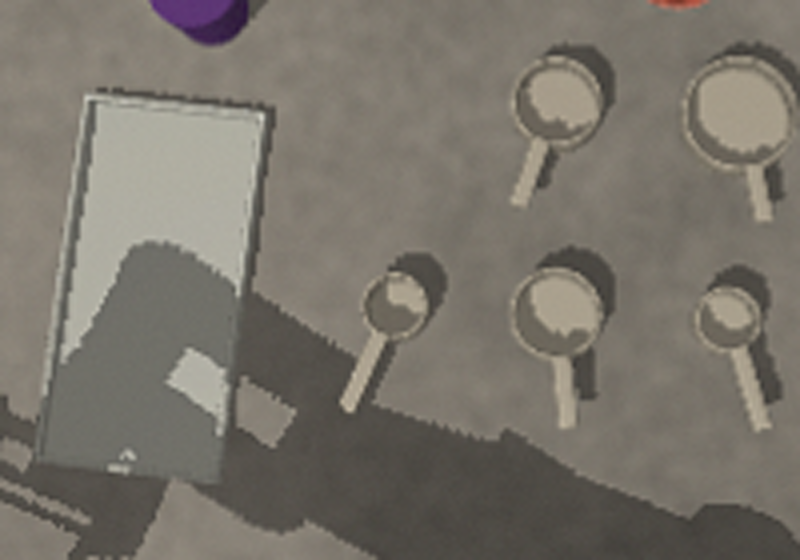

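Call:
drive_tool --pt "0 0 0.4 0" --pt "0.25 -0.5 0.4 0.06" --pt "0.5 -1 0.4 0.123" --pt "0.5 -1 0.4 0.123" --pt "0.5 -1 0.4 0.123" --pt "0.5 -1 0.4 0.123" --pt "0.5 -1 0.4 0.123"

```text
time_s: 1.02
ee_pos: [0.3334, 0.2576, 0.3278]
ee_rot: [3.141, 0.001, 3.136]
ft_force: [0.4, 0.1, -1.1]
finger_gap: 1.0
gripper_force: 0.0
```

Call:
drive_tool --pt "0.1 -0.25 0 0" --pt "0.2 -0.5 0 0" --pt "0.3 -0.75 0 0" --pt "0.4 -1 0 0" --pt "0.4 -1 0 0" --pt "0.4 -1 0 0" --pt "0.4 -1 0 0"

```text
time_s: 1.9
ee_pos: [0.4323, 0.0108, 0.3273]
ee_rot: [3.141, -0.0, -3.14]
ft_force: [-1.1, -1.1, -0.3]
finger_gap: 0.998
gripper_force: 0.0
```

```bash
python3 - <<'E'
from h import *
im,d,i=snap('wrist','w0'); s=ctrl.get_state();print(s['time_s'],s['ee_pos'],s['ee_rot'],s['ft_force'],i['fx'],np.round(i['T'],3))
for v,u in((0,0),(0,559),(419,0),(419,559)):print(onz([[u,v]],.044,i).round(2))
im,d,i=snap('top','top1')
E
```

```text
1.95 [0.43223714 0.01091846 0.32750543] [ 3.14090167e+00 -1.03208709e-04 -3.13949214e+00] [1.42635757 0.46212091 0.54508567] 375.974498277902 [[-0.002 -0.962 -0.274  0.353]
 [ 1.    -0.002 -0.002  0.011]
 [ 0.001 -0.274  0.962  0.485]
 [ 0.     0.     0.     1.   ]]
[[ 0.25 -0.28  0.04]]
[[0.25 0.31 0.04]]
[[ 0.8  -0.39  0.04]]
[[0.8  0.43 0.04]]
```

View pics/w0.png

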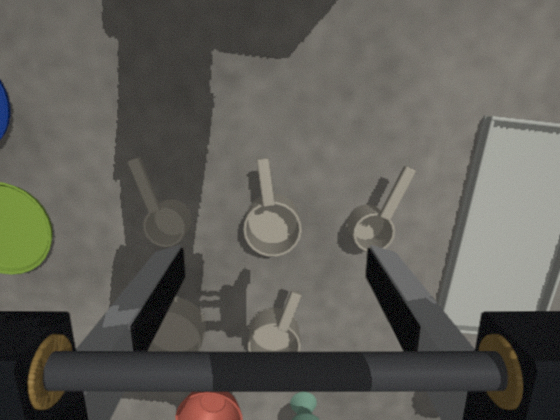

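```bash
cat >> h.py <<'E'
from scipy.optimize import least_squares
def fitcup(P,R,c,it=3,hmin=None):
    "P: cloud; R outer radius; c: approx axis. returns axis, handle yaw, rms, n"
    p=P.reshape(-1,3); p=p[np.hypot(*(p[:,:2]-c).T)<0.12]
    c=np.array(c,float)
    for k in range(it):
        h=p[(p[:,2]>.038)&(p[:,2]<.068)]; q=h[:,:2]-c; r=np.hypot(*q.T)
        hh=h[(r>R+.008)&(r<.095)]
        v=hh[:,:2].mean(0)-c; th=np.arctan2(v[1],v[0])
        a=(np.arctan2(q[:,1],q[:,0])-th+np.pi)%(2*np.pi)-np.pi
        rim=h[(abs(r-R)<(.012,.008,.006)[k])&(abs(a)>.35)][:,:2]
        f=least_squares(lambda x:np.hypot(*(rim-x).T)-(R-.0015),c,loss='soft_l1',f_scale=.002)
        c=f.x
    return c.round(4),round(np.degrees(th)%360,1),round(float(np.sqrt((f.fun**2).mean())),4),len(rim),len(hh),p[(p[:,2]>.03)][:,2].max().round(3)
APX={'ML':(36e-3,(.68,.012)),'L':(46e-3,(.674,-.145)),'MR':(36e-3,(.51,.008)),'SL':(26e-3,(.513,.137)),'SR':(26e-3,(.505,-.127))}
E
cat > look.py <<'E'
import sys
from h import *
for cam in sys.argv[1].split(','):
    im,d,i=snap(cam);P=cloud(d,i)
    for n,(R,c) in APX.items():
        if len(sys.argv)>2 and n not in sys.argv[2:]: continue
        try: print(cam,n,*fitcup(P,R,c))
        except Exception as e: print(cam,n,'none',str(e)[:40])
E
python3 look.py top,wrist
```

```text
top ML [0.6766 0.0119] 161.5 0.0011 60 68 0.066
top L [ 0.6693 -0.134 ] 192.0 0.0011 84 55 0.061
top MR [0.5074 0.0014] 22.3 0.0 1 6 0.702
top SL [0.5124 0.1357] 156.8 0.0008 24 86 0.701
top SR [ 0.5045 -0.1248] 216.0 0.0019 41 106 0.702
wrist ML [0.6739 0.0099] 161.9 0.001 236 395 0.059
wrist L [ 0.667  -0.1343] 19.2 0.0009 232 4 0.047
wrist MR [0.5052 0.0078] 183.6 0.001 499 557 0.43
wrist SL [0.5096 0.1338] 164.3 0.0011 324 687 0.418
wrist SR [ 0.5027 -0.1251] 197.0 0.001 392 647 0.415
```

Call:
drive_tool --pt "0.188 -0.02 0 0.02" --pt "0.188 -0.02 -0.25 0.02" --pt "0.188 -0.02 -0.5 0.02" --pt "0.188 -0.02 -0.75 0.02" --pt "0.188 -0.02 -0.95 0.02" --pt "0.188 -0.02 -1 0.02" --pt "0.188 -0.02 -1 0.02" --pt "0.188 -0.02 -1 0.02" --grip 0.45 --squeeze 15

```text
time_s: 3.1
ee_pos: [0.4816, 0.0043, 0.0804]
ee_rot: [-3.141, 0.005, -3.079]
ft_force: [0.2, -0.2, -0.1]
finger_gap: 0.276
gripper_force: 0.0
```

```bash
python3 - <<'E'
from h import *
im,d,i=snap('wrist','w1'); s=ctrl.get_state();print(s['time_s'],s['ee_pos'],s['ee_rot'],s['ft_force'],s['finger_gap'])
E
```

```text
3.15 [0.48154889 0.00427124 0.08043971] [-3.1407852   0.00546487 -3.0789559 ] [-0.17060729  0.71147378  0.04331015] 0.27661556732662396
```

View pics/w1.png

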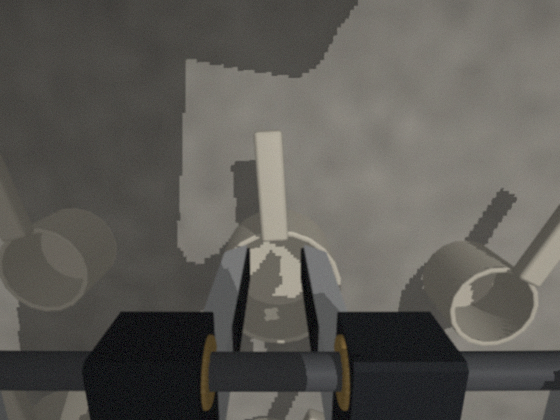

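The fingers (235–320,250) straddle the handle, above the near rim. Pressing now.

Call:
drive_tool --pt "0 0 -0.02 0" --pt "0 0 -0.044 0" --pt "0 0 -0.044 0" --pt "0 0 -0.044 0"

```text
time_s: 3.65
ee_pos: [0.4793, 0.0044, 0.0663]
ee_rot: [3.141, -0.0, -3.079]
ft_force: [-0.2, 0.6, -0.5]
finger_gap: 0.276
gripper_force: 0.0
```

Call:
drive_tool --pt "0 0 -0.004 0" --pt "0 0 -0.008 0" --pt "0 0 -0.008 0" --pt "0 0 -0.008 0"

```text
time_s: 4.15
ee_pos: [0.4799, 0.0043, 0.066]
ee_rot: [-3.141, 0.001, -3.079]
ft_force: [-3.0, -0.5, 7.9]
finger_gap: 0.273
gripper_force: 3.7
```

Call:
drive_tool --pt "0 0 -0.004 0" --pt "0 0 -0.008 0" --pt "0 0 -0.008 0" --pt "0 0 -0.008 0"

```text
time_s: 4.65
ee_pos: [0.4804, 0.0042, 0.0658]
ee_rot: [-3.141, 0.003, -3.079]
ft_force: [-5.0, 0.2, 14.0]
finger_gap: 0.274
gripper_force: 7.2
```

MR is steady: 14 N with only 0.5 mm of give. Next, refine the yaws.

Call:
drive_tool --pt "0 0 0.2 0" --pt "-0.1 0 0.45 0" --pt "-0.2 0 0.7 0" --pt "-0.2 0 0.8 0" --pt "-0.2 0 0.8 0" --pt "-0.2 0 0.8 0"

```text
time_s: 5.4
ee_pos: [0.4291, 0.0044, 0.2608]
ee_rot: [3.141, -0.002, -3.079]
ft_force: [-0.7, 0.1, -0.5]
finger_gap: 0.272
gripper_force: 0.0
```

```bash
sed -i 's|v=hh\[:,:2\].mean(0)-c; th=np.arctan2(v\[1\],v\[0\])|qq=hh[:,:2]-c; th=np.arctan2(*np.median(qq[hh[:,2]>.044],0)[::-1]); qq=qq[abs((np.arctan2(qq[:,1],qq[:,0])-th+np.pi)%(2*np.pi)-np.pi)<.3]; th=np.arctan2(*np.mean(qq,0)[::-1])|' h.py; echo "s=ctrl.get_state();print(round(s['time_s'],2),s['ee_pos'].round(4),s['ee_rot'].round(3))">>look.py; python3 look.py wrist
```

```text
wrist ML [0.6725 0.0104] 162.2 0.001 324 394 0.057
wrist L [ 0.674 -0.145] 185.8 nan 0 37 0.056
wrist MR [0.506  0.0076] 187.3 0.001 493 758 0.363
wrist SL [0.5095 0.1338] 158.0 0.001 544 881 0.344
wrist SR [ 0.5027 -0.1252] 196.9 0.001 545 985 0.355
5.45 [0.4288 0.0045 0.2602] [ 3.141 -0.004 -3.079]h.py:39: RuntimeWarning: Mean of empty slice.
  return c.round(4),round(np.degrees(th)%360,1),round(float(np.sqrt((f.fun**2).mean())),4),len(rim),len(hh),p[(p[:,2]>.03)][:,2].max().round(3)
  ret = ret.dtype.type(ret / rcount)
```

Call:
drive_tool --pt "0.1 0.2 0 -0.05" --pt "0.2 0.4 0 -0.1" --pt "0.27 0.538 0 -0.142" --pt "0.27 0.538 -0.25 -0.142" --pt "0.27 0.538 -0.5 -0.142" --pt "0.27 0.538 -0.72 -0.142" --pt "0.27 0.538 -0.75 -0.142" --pt "0.27 0.538 -0.75 -0.142" --pt "0.27 0.538 -0.75 -0.142"

```text
time_s: 6.58
ee_pos: [0.499, 0.1392, 0.0778]
ee_rot: [3.139, 0.004, 2.758]
ft_force: [0.5, -0.2, 0.2]
finger_gap: 0.275
gripper_force: 0.0
```

Call:
drive_tool --pt "0 0 -0.02 0" --pt "0 0 -0.036 0" --pt "0 0 -0.036 0" --pt "0 0 -0.036 0"

```text
time_s: 7.08
ee_pos: [0.4972, 0.1389, 0.0663]
ee_rot: [3.141, 0.001, 2.758]
ft_force: [-0.5, 0.8, 1.1]
finger_gap: 0.278
gripper_force: 0.5
```

Call:
drive_tool --pt "0 0 -0.004 0" --pt "0 0 -0.01 0" --pt "0 0 -0.01 0" --pt "0 0 -0.01 0"

```text
time_s: 7.58
ee_pos: [0.4975, 0.139, 0.0659]
ee_rot: [3.141, 0.001, 2.758]
ft_force: [-3.5, -1.0, 11.3]
finger_gap: 0.275
gripper_force: 5.3
```

SL resists, but the contact may have been too close to the axis. I'll press again 10 mm further out.

Call:
drive_tool --pt "0 0 0.05 0" --pt "-0.037 0.015 0.05 0" --pt "-0.037 0.015 0.05 0" --pt "-0.037 0.015 0.02 0" --pt "-0.037 0.015 0.01 0" --pt "-0.037 0.015 0 0" --pt "-0.037 0.015 0 0" --pt "-0.037 0.015 0 0"

```text
time_s: 8.57
ee_pos: [0.4886, 0.1429, 0.0659]
ee_rot: [3.14, 0.002, 2.758]
ft_force: [-2.8, -0.1, 12.0]
finger_gap: 0.278
gripper_force: 6.0
```

Call:
drive_tool --pt "0 0 0.2 0" --pt "-0.1 -0.3 0.5 0.05" --pt "-0.15 -0.538 0.75 0.12" --pt "-0.15 -0.538 0.75 0.142" --pt "-0.15 -0.538 0.75 0.142" --pt "-0.15 -0.538 0.75 0.142"

```text
time_s: 9.32
ee_pos: [0.4502, 0.0082, 0.2502]
ee_rot: [3.141, -0.001, -3.081]
ft_force: [-0.2, -0.1, -0.2]
finger_gap: 0.272
gripper_force: 0.0
```

```bash
python3 look.py wrist SL SR MR ML 2>/dev/null
```

```text
wrist ML [0.673  0.0105] 162.2 0.001 292 556 0.057
wrist MR [0.5061 0.0076] 187.2 0.001 621 833 0.352
wrist SL [0.5108 0.134 ] 158.0 0.001 583 1014 0.346
wrist SR [ 0.5027 -0.1252] 197.0 0.0009 592 1259 0.346
9.38 [0.4498 0.0087 0.2491] [ 3.14e+00 -3.00e-03 -3.08e+00]
```

Call:
drive_tool --pt "0.04 -0.2 0 0.03" --pt "0.08 -0.4 0 0.075" --pt "0.128 -0.561 0 0.075" --pt "0.128 -0.561 -0.25 0.075" --pt "0.128 -0.561 -0.5 0.075" --pt "0.128 -0.561 -0.69 0.075" --pt "0.128 -0.561 -0.716 0.075" --pt "0.128 -0.561 -0.716 0.075" --pt "0.128 -0.561 -0.716 0.075"

```text
time_s: 10.5
ee_pos: [0.484, -0.1324, 0.0743]
ee_rot: [-3.139, 0.003, -2.843]
ft_force: [-0.2, -0.6, 0.4]
finger_gap: 0.277
gripper_force: 0.0
```

Call:
drive_tool --pt "0 0 -0.01 0" --pt "0 0 -0.02 0" --pt "0 0 -0.024 0" --pt "0 0 -0.024 0" --pt "0 0 -0.024 0"

```text
time_s: 11.12
ee_pos: [0.4823, -0.1322, 0.0661]
ee_rot: [3.142, 0.0, -2.844]
ft_force: [-0.5, -0.2, -0.0]
finger_gap: 0.277
gripper_force: 0.2
```

Call:
drive_tool --pt "0 0 -0.004 0" --pt "0 0 -0.01 0" --pt "0 0 -0.01 0" --pt "0 0 -0.01 0"

```text
time_s: 11.62
ee_pos: [0.4825, -0.1325, 0.0642]
ee_rot: [-3.141, 0.001, -2.844]
ft_force: [-1.0, 0.0, 3.9]
finger_gap: 0.274
gripper_force: 1.8
```

Call:
drive_tool --pt "0 0 -0.01 0" --pt "0 0 -0.016 0" --pt "0 0 -0.016 0" --pt "0 0 -0.016 0"

```text
time_s: 12.12
ee_pos: [0.4831, -0.1327, 0.0624]
ee_rot: [-3.14, 0.002, -2.843]
ft_force: [-5.5, 0.7, 15.2]
finger_gap: 0.278
gripper_force: 7.7
```

Call:
drive_tool --pt "0 0 0.2 0" --pt "0 0.2 0.5 -0.05" --pt "0.15 0.3 0.75 -0.075" --pt "0.15 0.3 0.75 -0.075" --pt "0.15 0.3 0.75 -0.075" --pt "0.15 0.3 0.75 -0.075"

```text
time_s: 12.88
ee_pos: [0.5187, -0.0572, 0.2445]
ee_rot: [3.141, -0.004, -3.079]
ft_force: [-1.2, -0.4, -1.6]
finger_gap: 0.275
gripper_force: 0.0
```

```bash
python3 look.py wrist 2>/dev/null
```

```text
wrist ML [0.6731 0.01  ] 162.2 0.0009 217 649 0.057
wrist L [ 0.667  -0.1344] 191.7 0.0009 198 550 0.057
wrist MR [0.5063 0.0071] 187.5 0.001 800 1015 0.403
wrist SL [0.511  0.1338] 158.4 0.001 723 1279 0.057
wrist SR [ 0.5134 -0.1229] 196.4 0.0011 548 1482 0.403
12.93 [ 0.5184 -0.0574  0.244 ] [ 3.14  -0.005 -3.08 ]
```

SR rocks: it sank 3.7 mm. Now ML and L.

Call:
drive_tool --pt "0.2 0.1 0 -0.05" --pt "0.4 0.2 0 -0.1" --pt "0.512 0.304 0 -0.118" --pt "0.512 0.304 -0.25 -0.118" --pt "0.512 0.304 -0.5 -0.118" --pt "0.512 0.304 -0.67 -0.118" --pt "0.512 0.304 -0.696 -0.118" --pt "0.512 0.304 -0.696 -0.118" --pt "0.512 0.304 -0.696 -0.118"

```text
time_s: 14.05
ee_pos: [0.6494, 0.0185, 0.0759]
ee_rot: [3.14, 0.005, 2.833]
ft_force: [-0.2, -0.0, -0.1]
finger_gap: 0.274
gripper_force: 0.0
```

Call:
drive_tool --pt "0 0 -0.01 0" --pt "0 0 -0.02 0" --pt "0 0 -0.03 0" --pt "0 0 -0.034 0" --pt "0 0 -0.034 0" --pt "0 0 -0.034 0"

```text
time_s: 14.8
ee_pos: [0.6478, 0.0189, 0.0647]
ee_rot: [3.141, 0.0, 2.833]
ft_force: [-1.1, 0.3, 2.0]
finger_gap: 0.274
gripper_force: 1.1
```

Call:
drive_tool --pt "0 0 0.2 0" --pt "0 -0.1 0.32 0.05" --pt "-0.03 -0.3 0.32 0.1" --pt "-0.066 -0.5 0.32 0.164" --pt "-0.066 -0.643 0.32 0.164" --pt "-0.066 -0.643 0.32 0.164" --pt "-0.066 -0.643 0.15 0.164" --pt "-0.066 -0.643 0.05 0.164" --pt "-0.066 -0.643 0.034 0.164" --pt "-0.066 -0.643 0.034 0.164"

```text
time_s: 16.05
ee_pos: [0.6317, -0.1411, 0.0735]
ee_rot: [-3.142, 0.001, -2.934]
ft_force: [-0.4, 0.1, -0.2]
finger_gap: 0.275
gripper_force: 0.0
```

Call:
drive_tool --pt "0 0 -0.01 0" --pt "0 0 -0.02 0" --pt "0 0 -0.03 0" --pt "0 0 -0.034 0" --pt "0 0 -0.034 0" --pt "0 0 -0.034 0"

```text
time_s: 16.8
ee_pos: [0.6313, -0.142, 0.0649]
ee_rot: [-3.141, 0.0, -2.935]
ft_force: [-0.9, -1.3, 1.9]
finger_gap: 0.271
gripper_force: 1.0
```

Call:
drive_tool --pt "0 0 0.2 0" --pt "-0.1 0 0.45 0" --pt "-0.4 0.1 0.7 -0.07" --pt "-0.6 0.1 0.75 -0.07" --pt "-0.6 0.1 0.75 -0.07" --pt "-0.6 0.1 0.75 -0.07" --pt "-0.6 0.1 0.75 -0.07"

```text
time_s: 17.68
ee_pos: [0.4817, -0.1169, 0.2511]
ee_rot: [3.141, -0.0, 3.129]
ft_force: [0.9, -0.8, -0.2]
finger_gap: 0.273
gripper_force: 0.0
```

```bash
python3 look.py wrist 2>/dev/null
```

```text
wrist ML [0.68  0.012] 164.3 nan 0 411 0.057
wrist L [ 0.6682 -0.1356] 188.1 0.0009 238 166 0.057
wrist MR [0.5062 0.0071] 187.8 0.001 835 891 0.353
wrist SL [0.511  0.1336] 160.7 0.001 754 676 0.057
wrist SR [ 0.5139 -0.1236] 196.7 0.001 504 961 0.409
17.73 [ 0.4818 -0.1168  0.2506] [ 3.141e+00 -2.000e-03  3.129e+00]
```

L and ML both gave some but weren't pressed deep enough to decide. Press both again, deeper.

Call:
drive_tool --pt "0.3 -0.1 0 0.07" --pt "0.5 -0.1 0 0.07" --pt "0.6 -0.1 -0.2 0.07" --pt "0.6 -0.1 -0.45 0.07" --pt "0.6 -0.1 -0.65 0.07" --pt "0.6 -0.1 -0.72 0.07" --pt "0.6 -0.1 -0.74 0.07" --pt "0.6 -0.1 -0.75 0.07" --pt "0.6 -0.1 -0.75 0.07" --pt "0.6 -0.1 -0.75 0.07"

```text
time_s: 18.98
ee_pos: [0.6321, -0.1422, 0.0664]
ee_rot: [-3.14, 0.003, -2.935]
ft_force: [-0.8, 1.1, 0.0]
finger_gap: 0.272
gripper_force: 0.0
```

Call:
drive_tool --pt "0 0 -0.008 0" --pt "0 0 -0.016 0" --pt "0 0 -0.016 0" --pt "0 0 -0.016 0" --pt "0 0 -0.016 0"

```text
time_s: 19.6
ee_pos: [0.6316, -0.1422, 0.0623]
ee_rot: [-3.141, 0.001, -2.935]
ft_force: [-3.2, 0.4, 5.9]
finger_gap: 0.276
gripper_force: 3.2
```

Call:
drive_tool --pt "0 0 0.2 0" --pt "0 0.1 0.336 -0.05" --pt "0.03 0.3 0.336 -0.1" --pt "0.066 0.5 0.336 -0.164" --pt "0.066 0.643 0.336 -0.164" --pt "0.066 0.643 0.336 -0.164" --pt "0.066 0.643 0.15 -0.164" --pt "0.066 0.643 0.05 -0.164" --pt "0.066 0.643 0.016 -0.164" --pt "0.066 0.643 0.016 -0.164"

```text
time_s: 20.85
ee_pos: [0.6481, 0.0179, 0.0649]
ee_rot: [-3.142, 0.001, 2.832]
ft_force: [0.1, 0.7, 0.9]
finger_gap: 0.276
gripper_force: 0.1
```

Call:
drive_tool --pt "0 0 -0.008 0" --pt "0 0 -0.016 0" --pt "0 0 -0.016 0" --pt "0 0 -0.016 0" --pt "0 0 -0.016 0"

```text
time_s: 21.48
ee_pos: [0.6486, 0.0187, 0.0625]
ee_rot: [3.141, 0.003, 2.833]
ft_force: [-2.0, -0.1, 6.1]
finger_gap: 0.278
gripper_force: 2.7
```

Call:
drive_tool --pt "0 0 0.2 0" --pt "-0.1 0 0.45 0" --pt "-0.4 -0.1 0.7 0.094" --pt "-0.6 -0.2 0.75 0.094" --pt "-0.6 -0.2 0.75 0.094" --pt "-0.6 -0.2 0.75 0.094" --pt "-0.6 -0.2 0.75 0.094"

```text
time_s: 22.35
ee_pos: [0.4982, -0.0309, 0.2474]
ee_rot: [3.141, 0.0, 3.129]
ft_force: [-0.2, -0.4, -0.0]
finger_gap: 0.275
gripper_force: 0.0
```

```bash
python3 look.py wrist 2>/dev/null
```

```text
wrist ML [0.6891 0.0055] 156.7 0.0009 203 117 0.057
wrist L [ 0.6776 -0.1329] 186.7 0.0008 58 551 0.057
wrist MR [0.5057 0.0205] 240.4 0.0025 934 2336 0.405
wrist SL [0.5109 0.1341] 158.4 0.001 680 1367 0.343
wrist SR [ 0.505 -0.127] 105.3 nan 0 1402 0.35
22.4 [ 0.4982 -0.0308  0.2468] [ 3.141e+00 -1.000e-03  3.129e+00]
```

L and ML both rock: they sank about 4 mm at 6 N. The SR and MR readings changed, so a knock is likely. Looking.

```bash
python3 - <<'E'
from h import *
im,d,i=snap('wrist','w2')
E
```

```text
(no output)
```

View pics/w2.png

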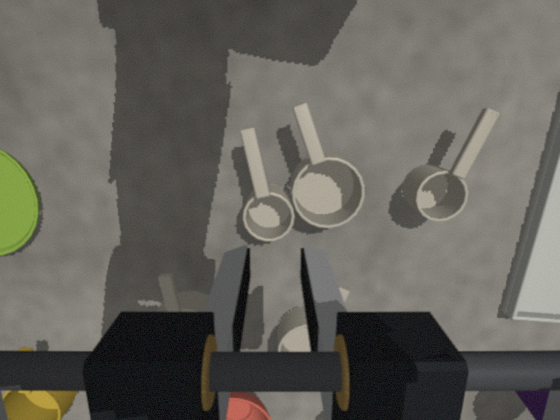

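SR has been knocked to (268,217), beside MR at (328,192). The other cups look fine.

```bash
python3 - <<'E'
from h import *
import re
i=ctrl.camera_info('wrist')
a=onz([[328,192],[268,217]],.044,i)[:,:2];print(a)
s=open('h.py').read()
s=re.sub(r"'MR':\(36e-3,\([^)]*\)\)","'MR':(36e-3,(%.3f,%.3f))"%tuple(a[0]),s)
s=re.sub(r"'SR':\(26e-3,\([^)]*\)\)","'SR':(26e-3,(%.3f,%.3f))"%tuple(a[1]),s)
s=re.sub(r"'ML':\(36e-3,\([^)]*\)\)","'ML':(36e-3,(.689,.0055))",s)
s=re.sub(r"'L':\(46e-3,\([^)]*\)\)","'L':(46e-3,(.6776,-.133))",s)
open('h.py','w').write(s)
E
python3 look.py wrist 2>/dev/null
```

```text
[[ 0.50542561  0.02217115]
 [ 0.53051061 -0.03739851]]
wrist ML [0.6893 0.0054] 156.5 0.0009 200 113 0.058
wrist L [ 0.6775 -0.1328] 186.8 0.0005 46 550 0.057
wrist MR [0.5057 0.0205] 240.5 0.0024 929 2350 0.405
wrist SL [0.5108 0.134 ] 158.3 0.0009 676 1363 0.342
wrist SR [ 0.5286 -0.0371] 149.2 0.0027 679 2117 0.405
22.5 [ 0.4982 -0.0307  0.2465] [ 3.141e+00 -2.000e-03  3.129e+00]
```

```bash
python3 - <<'E'
from h import *
i=ctrl.camera_info('wrist')
for n,px in(('MR',[[300,106],[318,160]]),('SR',[[249,132],[263,192]])):
    a=onz(px,.054,i)[:,:2];v=a[0]-a[1];print(n,a.round(4),np.degrees(np.arctan2(v[1],v[0]))%360)
    c=onz([[328,192] if n=='MR' else [268,217]],.044,i)[0,:2]; v=a[0]-c; print(np.linalg.norm(v),np.degrees(np.arctan2(v[1],v[0]))%360, (c+v/np.linalg.norm(v)*.072).round(4))
E
```

```text
MR [[ 0.423  -0.0066]
 [ 0.4721  0.0105]] 199.29796382089597
0.08720018497173046 199.28659470738089 [ 0.4374 -0.0016]
SR [[ 0.4455 -0.0533]
 [ 0.5022 -0.0415]] 191.6896272760672
0.08633033472142307 190.60720630204375 [ 0.4596 -0.0506]
```

Call:
drive_tool --pt "-0.12 0.06 0 0.055" --pt "-0.242 0.115 0 0.111" --pt "-0.242 0.115 -0.2 0.111" --pt "-0.242 0.115 -0.4 0.111" --pt "-0.242 0.115 -0.6 0.111" --pt "-0.242 0.115 -0.74 0.111" --pt "-0.242 0.115 -0.778 0.111" --pt "-0.242 0.115 -0.778 0.111" --pt "-0.242 0.115 -0.778 0.111" --pt "-0.242 0.115 -0.778 0.111"

```text
time_s: 23.75
ee_pos: [0.4385, -0.0025, 0.0552]
ee_rot: [-3.14, 0.003, -2.806]
ft_force: [0.6, -0.7, 0.4]
finger_gap: 0.276
gripper_force: 0.0
```

Call:
drive_tool --pt "0 0 0 0" --pt "0 0 0 0" --pt "0 0 0 0" --pt "0 0 0 0" --pt "0 0 0 0" --grip 1 --squeeze 25

```text
time_s: 24.38
ee_pos: [0.4374, -0.0025, 0.0539]
ee_rot: [-3.141, 0.0, -2.806]
ft_force: [-0.8, -0.7, 4.5]
finger_gap: 0.144
gripper_force: 25.0
```

Call:
drive_tool --pt "0 0 0.05 0" --pt "0 0 0.15 0" --pt "0 0 0.3 0" --pt "0 0 0.4 0" --pt "0 0 0.4 0" --pt "0 0 0.4 0"

```text
time_s: 25.12
ee_pos: [0.4365, -0.0022, 0.1523]
ee_rot: [3.141, -0.002, -2.806]
ft_force: [0.2, -0.2, -1.4]
finger_gap: 0.145
gripper_force: 25.0
```

```bash
python3 - <<'E'
from h import *
im,d,i=snap('wrist','w3')
s=ctrl.get_state();print(s['ee_pos'],s['ee_rot'],s['finger_gap'])
E
```

```text
[ 0.43624859 -0.00221824  0.15182107] [ 3.14006438e+00 -2.74043576e-03 -2.80580223e+00] 0.14376488669411336
```

View pics/w3.png

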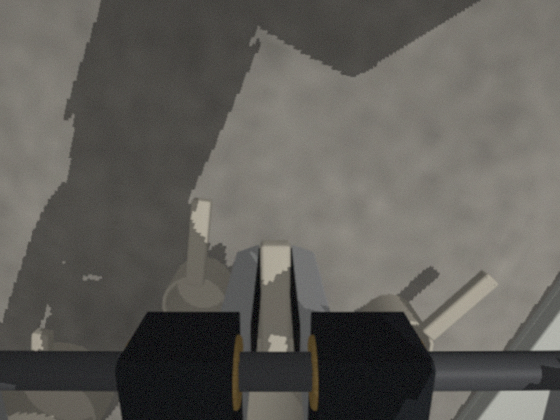

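Call:
drive_tool --pt "0 -0.1 0 0" --pt "0 -0.3 0 0" --pt "0 -0.5 0 -0.02" --pt "0.02 -0.7 0 -0.05" --pt "0.044 -0.9 0 -0.05" --pt "0.044 -0.9 0 -0.05"

```text
time_s: 25.92
ee_pos: [0.4473, -0.2298, 0.1513]
ee_rot: [3.139, -0.003, -2.968]
ft_force: [-0.2, 0.6, -0.4]
finger_gap: 0.142
gripper_force: 25.0
```

Call:
drive_tool --pt "0 -0.2 0 0" --pt "0 -0.4 0 0" --pt "0 -0.54 0 0" --pt "0 -0.54 0 0" --pt "0 -0.54 -0.15 0" --pt "0 -0.54 -0.27 0" --pt "0 -0.54 -0.32 0" --pt "0 -0.54 -0.32 0" --pt "0 -0.54 -0.32 0"

```text
time_s: 27.05
ee_pos: [0.4491, -0.3625, 0.0751]
ee_rot: [-3.14, 0.002, -2.962]
ft_force: [-0.0, 0.4, -0.5]
finger_gap: 0.142
gripper_force: 25.0
```

```bash
python3 - <<'E'
from h import *
im,d,i=snap('scene','s3')
cv2.imwrite('pics/s3c.png',cv2.resize(im[180:300,60:260,::-1],(800,480)))
s=ctrl.get_state();print(s['ee_pos'],s['ee_rot'],s['finger_gap'],s['ft_force'])
E
```

```text
[ 0.44915766 -0.36278048  0.07531934] [-3.13925717e+00  1.86448685e-03 -2.96250465e+00] 0.14620292033963775 [ 0.12526495 -0.96808126 -0.42132035]
```

View pics/s3c.png

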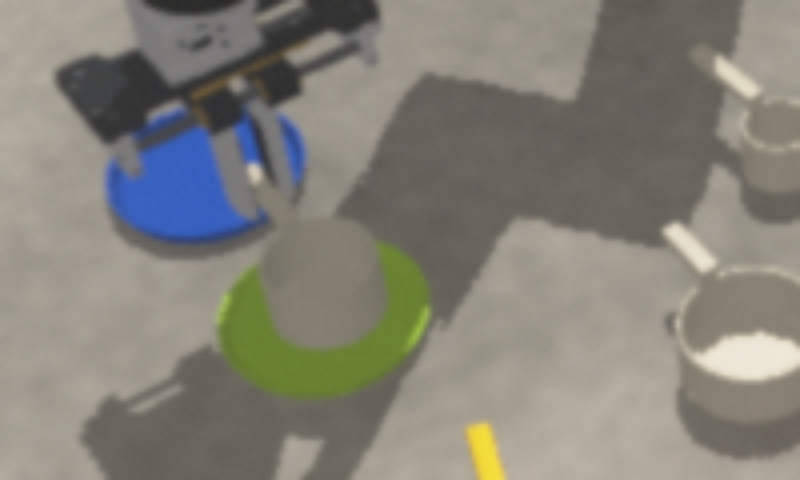

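The cup hangs over the lime plate at (320,280) in the crop. Its opening is hard to make out, so I'll check the tilt by depth.

```bash
python3 - <<'E'
from h import *
im,d,i=snap('scene');P=cloud(d,i)
for v in range(222,280,4):
    u=140; print(v,P[v,u].round(3),im[v,u])
E
```

```text
222 [ 0.377 -0.312 -0.002] [142 137 128]
226 [ 0.393 -0.317 -0.001] [147 142 132]
230 [ 0.409 -0.322  0.   ] [149 144 134]
234 [ 0.485 -0.337  0.061] [140 135 123]
238 [ 0.489 -0.34   0.052] [131 126 113]
242 [ 0.485 -0.341  0.035] [129 124 112]
246 [ 0.488 -0.344  0.024] [132 126 113]
250 [ 0.501 -0.349  0.023] [132 124 113]
254 [ 0.552 -0.359  0.064] [133 126 114]
258 [ 0.553 -0.361  0.052] [132 126 113]
262 [ 0.558 -0.364  0.044] [132 126 113]
266 [ 0.553 -0.366  0.025] [130 127 107]
270 [ 0.551 -0.368  0.009] [108 131  51]
274 [ 0.559 -0.372  0.004] [106 130  50]
278 [ 0.574 -0.376  0.008] [104 124  56]
```

It is upright and level, centred at about (0.519, -0.35). Lower it and release.

Call:
drive_tool --pt "0 0 -0.02 0" --pt "0 0 -0.04 0" --pt "0 0 -0.055 0" --pt "0 0 -0.065 0" --pt "0 0 -0.065 0" --pt "0 0 -0.065 0"

```text
time_s: 27.9
ee_pos: [0.4488, -0.3632, 0.0591]
ee_rot: [-3.139, 0.001, -2.963]
ft_force: [-1.0, -0.5, 7.0]
finger_gap: 0.148
gripper_force: 25.0
```

Call:
drive_tool --pt "0 0 0 0" --pt "0 0 0 0" --pt "0 0 0 0" --grip 0.45

```text
time_s: 28.28
ee_pos: [0.448, -0.3622, 0.0567]
ee_rot: [3.141, -0.0, -2.963]
ft_force: [-0.4, 1.3, 1.0]
finger_gap: 0.276
gripper_force: 0.0
```

Call:
drive_tool --pt "0 0 0.1 0" --pt "-0.05 0 0.3 0" --pt "-0.1 0.2 0.5 -0.03" --pt "-0.1 0.4 0.7 -0.06" --pt "-0.1 0.6 0.7 -0.06" --pt "-0.1 0.8 0.7 -0.06" --pt "-0.1 1 0.7 -0.06" --pt "-0.1 1 0.7 -0.06" --pt "-0.1 1 0.7 -0.06"

```text
time_s: 29.4
ee_pos: [0.4233, -0.1128, 0.2321]
ee_rot: [-3.141, -0.0, 3.132]
ft_force: [1.0, -0.1, -0.3]
finger_gap: 0.276
gripper_force: 0.0
```

Call:
drive_tool --pt "0 0.2 0 0" --pt "0 0.4 0 -0.06" --pt "0 0.6 0 -0.12" --pt "0 0.8 0 -0.12" --pt "0 0.8 0 -0.12" --pt "0 0.8 0 -0.12"

```text
time_s: 30.15
ee_pos: [0.4237, 0.0863, 0.2319]
ee_rot: [-3.14, -0.0, 2.754]
ft_force: [0.0, -0.2, 0.2]
finger_gap: 0.273
gripper_force: 0.0
```

```bash
sed -i "s/'MR':(36e-3,([^)]*))/'MR':(36e-3,(.519,-.35))/" h.py; python3 look.py top,wrist 2>/dev/null
```

```text
top ML [0.6916 0.0072] 157.5 0.0012 65 71 0.07
top L [ 0.6806 -0.1319] 187.6 0.0012 81 69 0.06
top MR [ 0.5233 -0.3464] 191.0 0.0012 88 75 0.067
top SL [0.513 0.137] nan nan 0 0 0.606
top SR [ 0.5329 -0.0358] 191.5 0.0011 43 84 0.602
wrist ML [0.6884 0.0061] 157.6 0.0009 244 90 0.057
wrist L [ 0.6776 -0.133 ] nan nan 0 0 0.046
wrist MR none zero-size array to reduction operation m
wrist SL [0.5104 0.1345] 157.8 0.001 595 987 0.334
wrist SR [ 0.5324 -0.0255] 195.0 0.0007 22 958 0.057
30.25 [0.4237 0.0858 0.232 ] [-3.141 -0.     2.752]
```

Call:
drive_tool --pt "0.04 0.2 0 0" --pt "0.08 0.304 0 0" --pt "0.08 0.304 -0.25 0" --pt "0.08 0.304 -0.5 0" --pt "0.08 0.304 -0.68 0" --pt "0.08 0.304 -0.715 0" --pt "0.08 0.304 -0.715 0" --pt "0.08 0.304 -0.715 0"

```text
time_s: 31.25
ee_pos: [0.4454, 0.1636, 0.0562]
ee_rot: [3.139, 0.004, 2.754]
ft_force: [-0.4, 0.4, 0.6]
finger_gap: 0.277
gripper_force: 0.0
```

Call:
drive_tool --pt "0 0 0 0" --pt "0 0 0 0" --pt "0 0 0 0" --pt "0 0 0 0" --pt "0 0 0 0" --grip 1 --squeeze 25

```text
time_s: 31.88
ee_pos: [0.4437, 0.1639, 0.0543]
ee_rot: [3.141, 0.001, 2.755]
ft_force: [-0.8, 0.8, 5.4]
finger_gap: 0.146
gripper_force: 25.0
```

Call:
drive_tool --pt "0 0 0.05 0" --pt "0 0 0.15 0" --pt "0 0 0.3 0" --pt "0 0 0.5 0" --pt "0 0 0.6 0" --pt "0 0 0.6 0" --pt "0 0 0.6 0"

```text
time_s: 32.75
ee_pos: [0.4424, 0.1634, 0.2018]
ee_rot: [-3.14, -0.002, 2.755]
ft_force: [0.2, 0.1, -1.2]
finger_gap: 0.142
gripper_force: 25.0
```

```bash
python3 - <<'E'
from h import *
im,d,i=snap('wrist','w4');s=ctrl.get_state();print(s['ee_pos'],s['ee_rot'],s['finger_gap'])
im,d,i=snap('scene','s4');P=cloud(d,i)
a,th=np.array(s['ee_pos'])[:2],s['ee_rot'][2]
c=a-.072*np.array([np.cos(th),np.sin(th)]);print(c)
m=(np.hypot(*(P[...,:2]-c).transpose(2,0,1))<.035)&(P[...,2]>.07)&(P[...,2]<.25)
p=P[m];print(len(p),p.min(0),p.max(0))
q=p[p[:,2]>s['ee_pos'][2]-.02];print(q.mean(0),q.min(0),q.max(0))
E
```

```text
[0.44215813 0.16336939 0.20132621] [-3.13931101 -0.00326835  2.75475093] 0.1449449701068167
[0.5088377  0.13620628]
454 [0.47652993 0.10772873 0.1439175 ] [0.53833043 0.16031058 0.20515655]
[0.50456945 0.13648895 0.18806582] [0.47652993 0.10873249 0.1816017 ] [0.53717555 0.16031058 0.20515655]
```

Call:
drive_tool --pt "0 -0.1 0 0" --pt "0.02 -0.3 0 -0.05" --pt "0.05 -0.5 0 -0.1" --pt "0.08 -0.7 0 -0.154" --pt "0.126 -0.9 0 -0.154" --pt "0.126 -0.9 0 -0.154"

```text
time_s: 33.6
ee_pos: [0.4742, -0.0641, 0.2015]
ee_rot: [-3.139, -0.002, 2.266]
ft_force: [0.1, 0.1, -0.4]
finger_gap: 0.141
gripper_force: 25.0
```

Call:
drive_tool --pt "0 -0.2 0 0" --pt "0 -0.4 0 0" --pt "0 -0.6 0 0" --pt "0 -0.8 0 0" --pt "0 -0.928 0 0" --pt "0 -0.928 -0.1 0" --pt "0 -0.928 -0.24 0" --pt "0 -0.928 -0.3 0" --pt "0 -0.928 -0.3 0" --pt "0 -0.928 -0.3 0"

```text
time_s: 34.85
ee_pos: [0.4755, -0.2934, 0.1299]
ee_rot: [3.141, 0.002, 2.272]
ft_force: [0.4, -0.1, -0.0]
finger_gap: 0.144
gripper_force: 25.0
```

```bash
python3 - <<'E'
from h import *
im,d,i=snap('scene','s5')
cv2.imwrite('pics/s5c.png',cv2.resize(im[180:300,60:260,::-1],(800,480),interpolation=cv2.INTER_CUBIC))
s=ctrl.get_state();print(s['ee_pos'],s['ee_rot'],s['finger_gap'],s['ft_force'])
E
```

```text
[ 0.47562756 -0.29363123  0.13020578] [3.14082012e+00 2.83836423e-03 2.27148052e+00] 0.14621612370701606 [ 0.58395961  0.01679177 -0.50070211]
```

View pics/s5c.png

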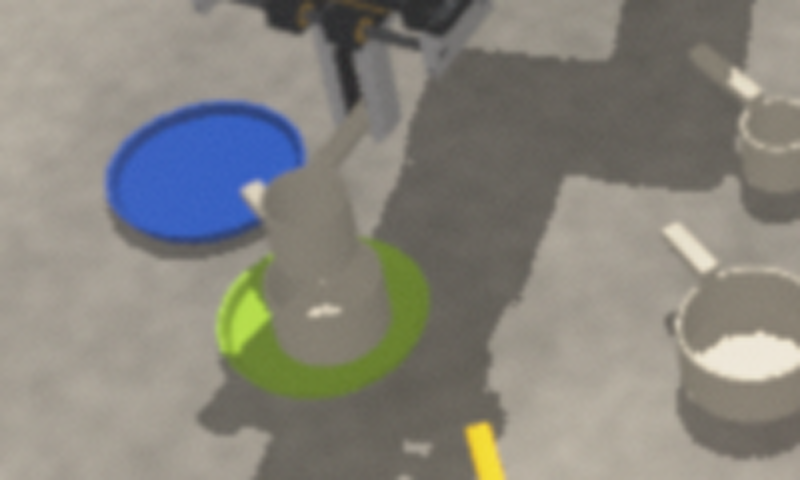

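The small cup hangs at (310,230) above the medium at (330,310). I'll compare their axes in the same view.

```bash
python3 - <<'E'
from h import *
im,d,i=snap('scene');P=cloud(d,i).reshape(-1,3)
def fit(z0,z1,R,c,rmax):
    c=np.array(c)
    for k in range(4):
        p=P[(P[:,2]>z0)&(P[:,2]<z1)];r=np.hypot(*(p[:,:2]-c).T);p=p[abs(r-R)<(.012,.01,.006,.006)[k]][:,:2]
        f=least_squares(lambda x:np.hypot(*(p-x).T)-R,c,loss='soft_l1',f_scale=.002);c=f.x
    print(c.round(4),len(p),np.std(f.fun).round(4))
# outer walls facing the camera
fit(.078,.118,.026,(.521,-.349),0)
fit(.012,.048,.036,(.521,-.349),0)
print(ctrl.get_state()['ee_pos'])
E
```

```text
[ 0.5228 -0.3505] 477 0.0016
[ 0.5215 -0.351 ] 424 0.0016
[ 0.47563532 -0.29371941  0.13031036]
```

Call:
drive_tool --pt "0 0 -0.05 0" --pt "0 0 -0.1 0" --pt "0 0 -0.15 0" --pt "0 0 -0.2 0" --pt "0 0 -0.23 0" --pt "0 0 -0.245 0" --pt "0 0 -0.255 0" --pt "0 0 -0.255 0" --pt "0 0 -0.255 0"

```text
time_s: 36.08
ee_pos: [0.475, -0.2936, 0.0652]
ee_rot: [3.141, 0.001, 2.271]
ft_force: [-1.1, -0.6, 0.2]
finger_gap: 0.144
gripper_force: 25.0
```

Call:
drive_tool --pt "0 0 0 0" --pt "0 0 0 0" --pt "0 0 0 0"

```text
time_s: 36.45
ee_pos: [0.4749, -0.2935, 0.065]
ee_rot: [3.141, 0.001, 2.271]
ft_force: [-0.2, -0.0, 1.8]
finger_gap: 0.144
gripper_force: 25.0
```

Call:
drive_tool --pt "0 0 0 0" --pt "0 0 0 0" --pt "0 0 0 0" --grip 0.45

```text
time_s: 36.83
ee_pos: [0.4747, -0.2933, 0.0646]
ee_rot: [3.142, -0.0, 2.271]
ft_force: [-0.0, -0.1, 0.5]
finger_gap: 0.276
gripper_force: 0.0
```

Call:
drive_tool --pt "0 0 0.1 0" --pt "0 0 0.3 0" --pt "-0.1 0.2 0.5 0.05" --pt "-0.2 0.4 0.7 0.1" --pt "-0.2 0.6 0.7 0.15" --pt "-0.2 0.8 0.7 0.2" --pt "-0.2 0.95 0.7 0.25" --pt "-0.2 0.95 0.7 0.3" --pt "-0.2 0.95 0.7 0.33" --pt "-0.2 0.95 0.7 0.33"

```text
time_s: 38.08
ee_pos: [0.4247, -0.0557, 0.2398]
ee_rot: [3.142, 0.0, -2.976]
ft_force: [0.2, -0.2, 0.2]
finger_gap: 0.277
gripper_force: 0.0
```

```bash
sed -i "s/'SR':(26e-3,([^)]*))/'SR':(26e-3,(.530,-.037))/" h.py; python3 look.py top,wrist SR L ML MR 2>/dev/null; python3 - <<'E'
from h import *
im,d,i=snap('scene','s6')
cv2.imwrite('pics/s6c.png',cv2.resize(im[180:300,60:260,::-1],(800,480),interpolation=cv2.INTER_CUBIC))
E
```

```text
top ML [0.6917 0.0073] 157.5 0.0012 68 72 0.066
top L [ 0.6807 -0.1319] 187.7 0.0011 76 70 0.059
top MR [ 0.519 -0.35 ] nan nan 0 130 0.071
top SR [ 0.53  -0.037] nan nan 0 0 0.614
wrist ML [0.6884 0.0055] 154.3 0.001 221 33 0.056
wrist L [ 0.6776 -0.133 ] nan nan 0 0 0.046
wrist MR [ 0.5225 -0.3482] 129.5 0.0008 269 644 0.067
wrist SR [ 0.5296 -0.0379] 191.6 0.001 549 795 0.331
38.17 [ 0.4247 -0.0559  0.2397] [ 3.141 -0.    -2.977]
```

View pics/s6c.png

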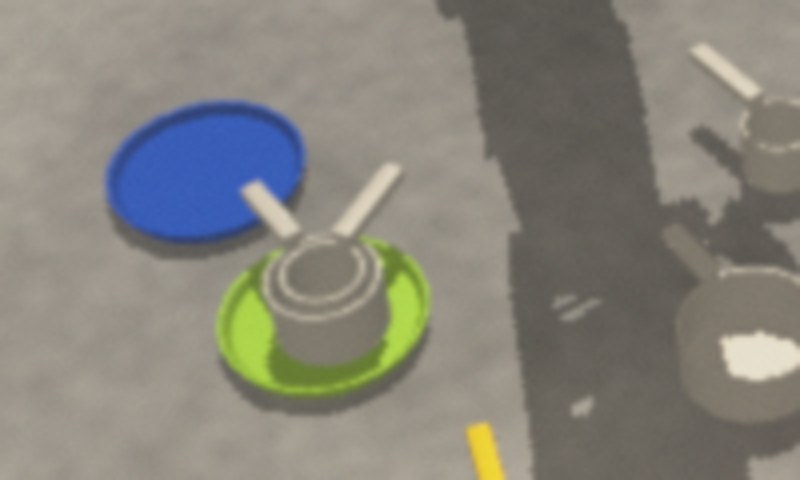

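The nest is good, at (325,280) in the crop. Now SR to the tray.

Call:
drive_tool --pt "0.138 0.014 0 0.012" --pt "0.138 0.014 -0.25 0.012" --pt "0.138 0.014 -0.5 0.012" --pt "0.138 0.014 -0.7 0.012" --pt "0.138 0.014 -0.75 0.012" --pt "0.138 0.014 -0.75 0.012" --pt "0.138 0.014 -0.75 0.012"

```text
time_s: 39.1
ee_pos: [0.4613, -0.0529, 0.055]
ee_rot: [-3.14, 0.005, -2.938]
ft_force: [-0.1, 0.3, 1.3]
finger_gap: 0.277
gripper_force: 0.0
```

Call:
drive_tool --pt "0 0 0 0" --pt "0 0 0 0" --pt "0 0 0 0" --pt "0 0 0 0" --pt "0 0 0 0" --grip 1 --squeeze 25

```text
time_s: 39.72
ee_pos: [0.4596, -0.0526, 0.0528]
ee_rot: [-3.141, 0.001, -2.938]
ft_force: [-0.8, -0.4, 4.0]
finger_gap: 0.147
gripper_force: 25.0
```

Call:
drive_tool --pt "0 0 0.05 0" --pt "0 0 0.15 0" --pt "0 0 0.3 0" --pt "0 0 0.5 0" --pt "0 0 0.6 0" --pt "0 0 0.6 0" --pt "0 0 0.6 0"

```text
time_s: 40.6
ee_pos: [0.4583, -0.0521, 0.2006]
ee_rot: [3.14, -0.003, -2.938]
ft_force: [-0.1, -0.1, -0.1]
finger_gap: 0.148
gripper_force: 25.0
```

Call:
drive_tool --pt "0 0.1 0 -0.05" --pt "0 0.2 0 -0.1" --pt "-0.05 0.35 0 -0.15" --pt "-0.1 0.5 0 -0.2" --pt "-0.12 0.65 0 -0.25" --pt "-0.12 0.8 0 -0.3" --pt "-0.12 0.9 0 -0.35" --pt "-0.12 0.9 0 -0.4"

```text
time_s: 41.6
ee_pos: [0.4277, 0.174, 0.1995]
ee_rot: [-3.137, -0.002, 2.087]
ft_force: [0.6, -0.2, -0.7]
finger_gap: 0.146
gripper_force: 25.0
```

Call:
drive_tool --pt "0 0.2 0 -0.05" --pt "0 0.4 0 -0.1" --pt "0 0.6 0 -0.15" --pt "0 0.8 0 -0.195" --pt "0 0.95 0 -0.195" --pt "0 0.95 0 -0.195" --pt "0 0.95 -0.2 -0.195" --pt "0 0.95 -0.4 -0.195" --pt "0 0.95 -0.4 -0.195"

```text
time_s: 42.72
ee_pos: [0.4257, 0.4063, 0.0956]
ee_rot: [-3.131, 0.01, 1.475]
ft_force: [-0.9, -0.7, -0.6]
finger_gap: 0.147
gripper_force: 25.0
```

```bash
python3 - <<'E'
from h import *
im,d,i=snap('scene','s7')
cv2.imwrite('pics/s7c.png',cv2.resize(im[110:260,270:470,::-1],(800,600),interpolation=cv2.INTER_CUBIC))
s=ctrl.get_state();print(s['ee_pos'],s['ee_rot'],s['finger_gap'],s['ft_force'])
im,d,i=snap('wrist')
C=onz([[0,0]],.02,i)
E
```

```text
[0.42781318 0.40805019 0.09956674] [-3.1369268   0.00485776  1.47532124] 0.14714814925955083 [-0.41681473 -0.24729443 -0.40723458]
```

View pics/s7c.png

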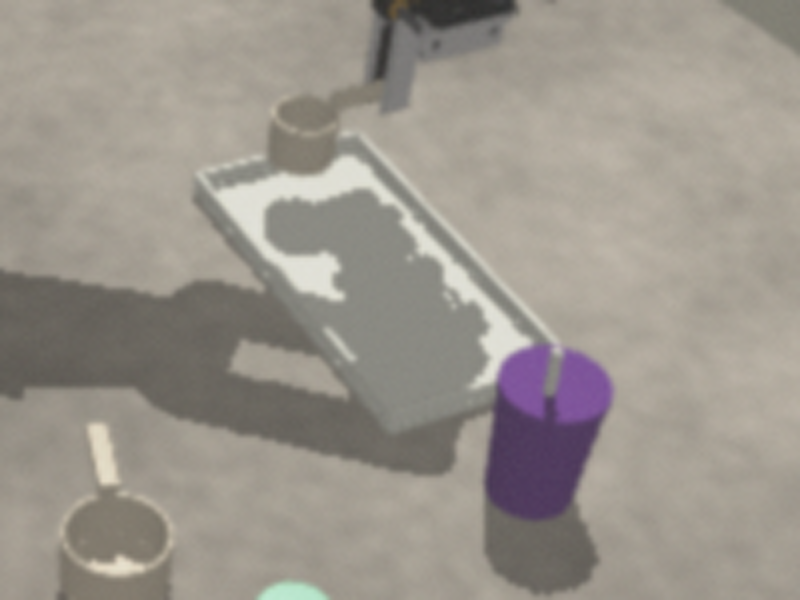

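SR is over the near end of the tray, at (303,135). Lower and release, then head back to ML.

Call:
drive_tool --pt "0 0 -0.05 0" --pt "0 0 -0.1 0" --pt "0 0 -0.14 0" --pt "0 0 -0.165 0" --pt "0 0 -0.17 0" --pt "0 0 -0.17 0" --pt "0 0 -0.17 0"

```text
time_s: 43.7
ee_pos: [0.4295, 0.4103, 0.0602]
ee_rot: [3.141, -0.001, 1.476]
ft_force: [-0.0, 0.7, -0.6]
finger_gap: 0.145
gripper_force: 25.0
```

Call:
drive_tool --pt "0 0 0 0" --pt "0 0 0 0" --pt "0 0 0 0" --grip 0.45

```text
time_s: 44.08
ee_pos: [0.4293, 0.4102, 0.0599]
ee_rot: [3.141, -0.0, 1.476]
ft_force: [-0.4, 0.0, -0.5]
finger_gap: 0.275
gripper_force: 0.0
```

Call:
drive_tool --pt "0 0 0.1 0" --pt "0 0 0.3 0" --pt "0 0 0.5 0.05" --pt "0 -0.2 0.75 0.1" --pt "0 -0.4 0.75 0.15" --pt "0.1 -0.6 0.75 0.2" --pt "0.2 -0.8 0.75 0.25" --pt "0.3 -1 0.75 0.3" --pt "0.3 -1 0.75 0.35" --pt "0.3 -1 0.75 0.4"

```text
time_s: 45.32
ee_pos: [0.5046, 0.159, 0.2473]
ee_rot: [3.141, -0.0, 2.736]
ft_force: [0.0, 0.1, -0.3]
finger_gap: 0.273
gripper_force: 0.0
```

Call:
drive_tool --pt "0 -0.2 0 0" --pt "0 -0.4 0 0" --pt "0 -0.4 0 0" --pt "0 -0.4 0 0"

```text
time_s: 45.82
ee_pos: [0.5042, 0.0604, 0.2474]
ee_rot: [3.141, -0.0, 2.732]
ft_force: [0.7, -0.3, 0.9]
finger_gap: 0.275
gripper_force: 0.0
```

```bash
sed -i "s/'SR':(26e-3,([^)]*))/'SR':(26e-3,(.423,.337))/" h.py; python3 look.py top,wrist SR L ML 2>/dev/null
```

```text
top ML [0.6919 0.0072] 156.3 0.0012 61 24 0.067
top L [ 0.6804 -0.1318] 187.7 0.0011 76 68 0.06
top SR [0.4249 0.342 ] 84.9 0.0011 57 83 0.066
wrist ML [0.689  0.0057] 157.7 0.0009 154 582 0.057
wrist L [ 0.6776 -0.133 ] 33.1 nan 0 35 0.046
wrist SR [0.423 0.337] nan nan 0 0 0.052
45.92 [0.5042 0.0611 0.2473] [ 3.141 -0.     2.734]
```

Call:
drive_tool --pt "0.2 -0.05 0 0.006" --pt "0.4 -0.111 0 0.006" --pt "0.473 -0.111 0 0.006" --pt "0.473 -0.111 -0.25 0.006" --pt "0.473 -0.111 -0.5 0.006" --pt "0.473 -0.111 -0.7 0.006" --pt "0.473 -0.111 -0.78 0.006" --pt "0.473 -0.111 -0.78 0.006" --pt "0.473 -0.111 -0.78 0.006" --pt "0.473 -0.111 -0.78 0.006"

```text
time_s: 47.18
ee_pos: [0.6244, 0.0324, 0.0553]
ee_rot: [3.14, 0.005, 2.752]
ft_force: [-0.1, 0.6, 0.2]
finger_gap: 0.274
gripper_force: 0.0
```

Call:
drive_tool --pt "0 0 0 0" --pt "0 0 0 0" --pt "0 0 0 0" --pt "0 0 0 0" --pt "0 0 0 0" --grip 1 --squeeze 25

```text
time_s: 47.8
ee_pos: [0.6226, 0.0325, 0.0527]
ee_rot: [3.141, 0.0, 2.752]
ft_force: [-1.6, 0.7, 3.9]
finger_gap: 0.146
gripper_force: 25.0
```

Call:
drive_tool --pt "0 0 0.05 0" --pt "0 0 0.15 0" --pt "0 0 0.3 0" --pt "0 0 0.5 0" --pt "0 0 0.6 0" --pt "0 0 0.6 0" --pt "0 0 0.6 0"

```text
time_s: 48.68
ee_pos: [0.6217, 0.0323, 0.2003]
ee_rot: [-3.14, -0.003, 2.752]
ft_force: [0.5, 0.4, -2.0]
finger_gap: 0.145
gripper_force: 25.0
```

Call:
drive_tool --pt "-0.05 0.1 0 -0.05" --pt "-0.1 0.25 0 -0.1" --pt "-0.2 0.4 0 -0.15" --pt "-0.3 0.55 0 -0.2" --pt "-0.4 0.7 0 -0.25" --pt "-0.46 0.8 0 -0.3" --pt "-0.46 0.9 0 -0.35" --pt "-0.46 0.9 0 -0.408" --pt "-0.46 0.9 0 -0.408"

```text
time_s: 49.8
ee_pos: [0.5064, 0.2573, 0.1997]
ee_rot: [-3.138, 0.002, 1.473]
ft_force: [0.1, 0.3, -2.1]
finger_gap: 0.15
gripper_force: 25.0
```

Call:
drive_tool --pt "0 0.2 0 0" --pt "0 0.4 0 0" --pt "0 0.576 0 0" --pt "0 0.576 0 0" --pt "0 0.576 -0.2 0" --pt "0 0.576 -0.4 0" --pt "0 0.576 -0.4 0" --pt "0 0.576 -0.4 0"

```text
time_s: 50.8
ee_pos: [0.5085, 0.401, 0.104]
ee_rot: [3.14, -0.001, 1.47]
ft_force: [-0.3, -0.1, -0.5]
finger_gap: 0.147
gripper_force: 25.0
```

```bash
python3 - <<'E'
from h import *
im,d,i=snap('scene','s8')
cv2.imwrite('pics/s8c.png',cv2.resize(im[110:260,270:470,::-1],(800,600),interpolation=cv2.INTER_CUBIC))
s=ctrl.get_state();print(s['ee_pos'],s['ee_rot'],s['finger_gap'],s['ft_force'])
E
```

```text
[0.509129   0.40156411 0.10535331] [ 3.13773279e+00 -2.80500162e-03  1.46968176e+00] 0.14313241966294704 [ 0.63461273  0.30365589 -1.08124091]
```

View pics/s8c.png

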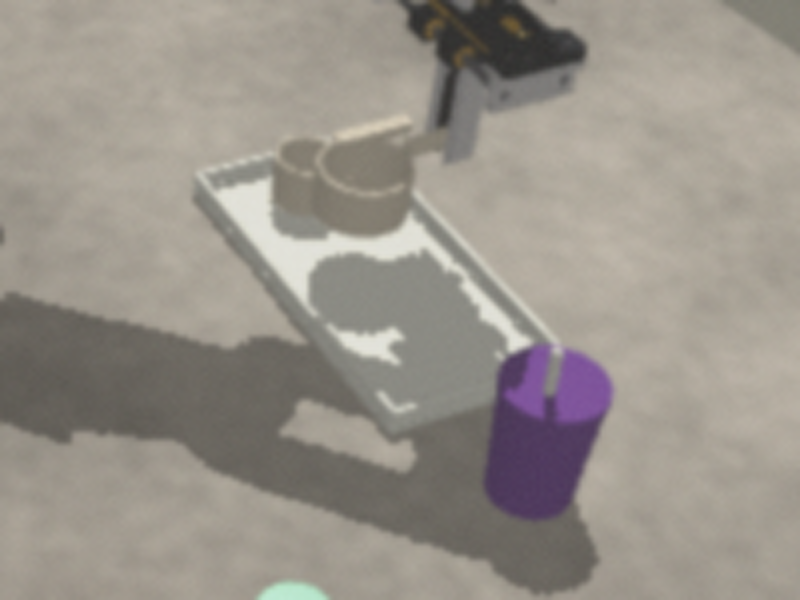

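ML (365,180) hangs clear of SR (300,175). Lower and release, then on to L.

Call:
drive_tool --pt "0 0 -0.05 0" --pt "0 0 -0.1 0" --pt "0 0 -0.14 0" --pt "0 0 -0.165 0" --pt "0 0 -0.175 0" --pt "0 0 -0.175 0" --pt "0 0 -0.175 0" --pt "0 0 -0.175 0"

```text
time_s: 51.85
ee_pos: [0.5077, 0.4016, 0.0589]
ee_rot: [3.141, -0.001, 1.47]
ft_force: [0.1, 0.0, 0.6]
finger_gap: 0.147
gripper_force: 25.0
```

Call:
drive_tool --pt "0 0 0 0" --pt "0 0 0 0" --pt "0 0 0 0" --grip 0.45

```text
time_s: 52.22
ee_pos: [0.5075, 0.4014, 0.0586]
ee_rot: [3.141, -0.0, 1.47]
ft_force: [-0.1, -0.5, 0.2]
finger_gap: 0.276
gripper_force: 0.0
```

Call:
drive_tool --pt "0 0 0.1 0" --pt "0 0 0.3 0" --pt "0 0 0.5 0.05" --pt "0 -0.2 0.75 0.1" --pt "0 -0.4 0.75 0.15" --pt "0 -0.6 0.75 0.2" --pt "0 -0.8 0.75 0.25" --pt "0 -1 0.75 0.3" --pt "0 -1 0.75 0.35" --pt "0 -1 0.75 0.4"

```text
time_s: 53.48
ee_pos: [0.5075, 0.1504, 0.2463]
ee_rot: [3.141, 0.0, 2.73]
ft_force: [-0.1, 0.2, 0.0]
finger_gap: 0.274
gripper_force: 0.0
```

Call:
drive_tool --pt "0 -0.2 0 0.05" --pt "0 -0.4 0 0.1" --pt "0 -0.6 0 0.15" --pt "0 -0.8 0 0.17" --pt "0 -1 0 0.17" --pt "0 -1 0 0.17" --pt "0 -1 0 0.17"

```text
time_s: 54.35
ee_pos: [0.5074, -0.0983, 0.246]
ee_rot: [3.141, 0.0, -3.023]
ft_force: [0.5, -0.2, -0.2]
finger_gap: 0.275
gripper_force: 0.0
```

```bash
sed -i "s/'ML':(36e-3,([^)]*))/'ML':(36e-3,(.503,.332))/" h.py; python3 look.py top,wrist SR L ML 2>/dev/null
```

```text
top ML [0.5027 0.334 ] 146.3 0.0019 101 157 0.067
top L [ 0.6776 -0.133 ] nan nan 0 10 0.052
top SR [0.4249 0.3418] 83.1 0.0011 57 173 0.067
wrist ML none zero-size array to reduction operation m
wrist L [ 0.678  -0.1337] 189.9 0.001 313 230 0.056
wrist SR none zero-size array to reduction operation m
54.45 [ 0.5076 -0.0975  0.2462] [ 3.141  0.    -3.021]
```

Call:
drive_tool --pt "0.2 -0.1 0 0.008" --pt "0.397 -0.185 0 0.008" --pt "0.397 -0.185 -0.25 0.008" --pt "0.397 -0.185 -0.5 0.008" --pt "0.397 -0.185 -0.7 0.008" --pt "0.397 -0.185 -0.777 0.008" --pt "0.397 -0.185 -0.777 0.008" --pt "0.397 -0.185 -0.777 0.008" --pt "0.397 -0.185 -0.777 0.008"

```text
time_s: 55.58
ee_pos: [0.6085, -0.1454, 0.0549]
ee_rot: [-3.139, 0.005, -2.997]
ft_force: [0.1, 0.5, -0.8]
finger_gap: 0.276
gripper_force: 0.0
```

Call:
drive_tool --pt "0 0 0 0" --pt "0 0 0 0" --pt "0 0 0 0" --pt "0 0 0 0" --pt "0 0 0 0" --grip 1 --squeeze 25

```text
time_s: 56.2
ee_pos: [0.6068, -0.1452, 0.0523]
ee_rot: [-3.141, 0.0, -2.998]
ft_force: [-1.4, -0.8, 4.8]
finger_gap: 0.147
gripper_force: 25.0
```

Call:
drive_tool --pt "0 0 0.05 0" --pt "0 0 0.15 0" --pt "0 0 0.3 0" --pt "0 0 0.5 0" --pt "0 0 0.6 0" --pt "0 0 0.6 0" --pt "0 0 0.6 0"

```text
time_s: 57.08
ee_pos: [0.606, -0.1445, 0.1997]
ee_rot: [3.14, -0.003, -2.997]
ft_force: [-0.1, 0.1, -1.4]
finger_gap: 0.141
gripper_force: 25.0
```

Call:
drive_tool --pt "-0.05 0.1 0 -0.05" --pt "-0.1 0.25 0 -0.1" --pt "-0.1 0.4 0 -0.15" --pt "-0.1 0.55 0 -0.2" --pt "-0.1 0.7 0 -0.25" --pt "-0.1 0.8 0 -0.3" --pt "-0.1 0.9 0 -0.35" --pt "-0.1 1 0 -0.4" --pt "-0.1 1 0 -0.4"

```text
time_s: 58.2
ee_pos: [0.5805, 0.1065, 0.199]
ee_rot: [-3.137, -0.002, 2.033]
ft_force: [-0.2, 0.0, -1.6]
finger_gap: 0.148
gripper_force: 25.0
```

Call:
drive_tool --pt "0 0.15 0 -0.05" --pt "0 0.3 0 -0.1" --pt "0.03 0.45 0 -0.15" --pt "0.06 0.6 0 -0.178" --pt "0.1 0.75 0 -0.178" --pt "0.13 0.9 0 -0.178" --pt "0.13 1 0 -0.178" --pt "0.13 1 0 -0.178"

```text
time_s: 59.2
ee_pos: [0.6139, 0.3554, 0.1994]
ee_rot: [-3.139, 0.002, 1.473]
ft_force: [0.4, -1.1, -0.8]
finger_gap: 0.145
gripper_force: 25.0
```

Call:
drive_tool --pt "0 0.141 0 0" --pt "0 0.141 0 0" --pt "0 0.141 -0.2 0" --pt "0 0.141 -0.4 0" --pt "0 0.141 -0.4 0" --pt "0 0.141 -0.4 0"

```text
time_s: 59.95
ee_pos: [0.6155, 0.3894, 0.1039]
ee_rot: [3.139, -0.001, 1.469]
ft_force: [0.4, -0.1, -1.1]
finger_gap: 0.147
gripper_force: 25.0
```

```bash
python3 - <<'E'
from h import *
im,d,i=snap('scene','s9')
cv2.imwrite('pics/s9c.png',cv2.resize(im[110:260,270:470,::-1],(800,600),interpolation=cv2.INTER_CUBIC))
s=ctrl.get_state();print(s['ee_pos'],s['ee_rot'],s['finger_gap'],s['ft_force'])
E
```

```text
[0.61606334 0.39018335 0.10546597] [ 3.13681201e+00 -2.69144384e-03  1.46926077e+00] 0.14391115881493552 [ 0.74116752  0.13110684 -0.73120382]
```

View pics/s9c.png

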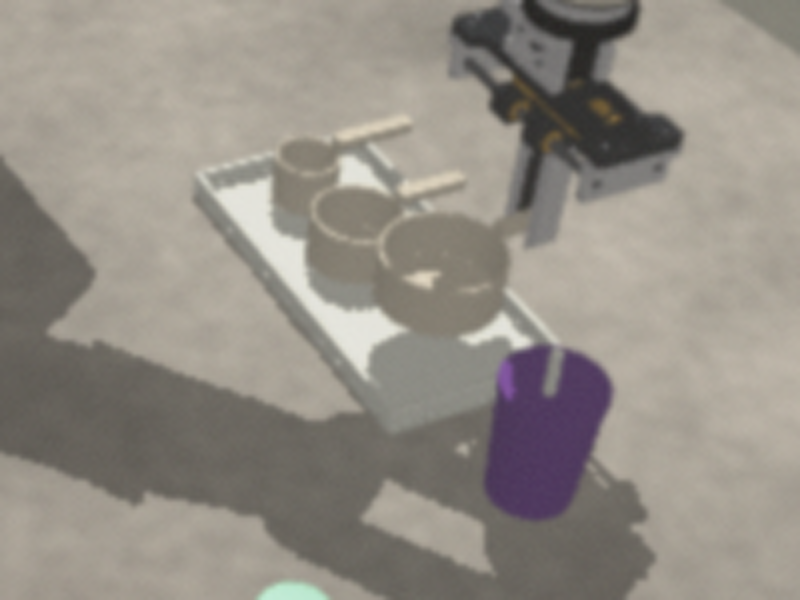

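L (440,270) hangs clear of the other two over the far end. Lower, release and retreat.

Call:
drive_tool --pt "0 0 -0.05 0" --pt "0 0 -0.1 0" --pt "0 0 -0.14 0" --pt "0 0 -0.165 0" --pt "0 0 -0.175 0" --pt "0 0 -0.175 0" --pt "0 0 -0.175 0" --pt "0 0 -0.175 0"

```text
time_s: 61.0
ee_pos: [0.6145, 0.3905, 0.0585]
ee_rot: [3.141, -0.001, 1.47]
ft_force: [-0.9, -0.1, 0.7]
finger_gap: 0.145
gripper_force: 25.0
```

Call:
drive_tool --pt "0 0 0 0" --pt "0 0 0 0" --pt "0 0 0 0" --grip 0.45

```text
time_s: 61.38
ee_pos: [0.6143, 0.3904, 0.0579]
ee_rot: [3.142, -0.0, 1.47]
ft_force: [-0.0, -0.0, -0.3]
finger_gap: 0.275
gripper_force: 0.0
```

Call:
drive_tool --pt "0 0 0.1 0" --pt "0 0 0.3 0" --pt "0 0 0.5 0" --pt "-0.2 -0.1 0.75 0.1" --pt "-0.4 -0.3 0.9 0.15" --pt "-0.6 -0.5 0.9 0.2" --pt "-0.8 -0.7 0.9 0.25" --pt "-0.9 -0.9 0.9 0.3" --pt "-0.9 -1 0.9 0.35" --pt "-0.9 -1 0.9 0.4"

```text
time_s: 62.62
ee_pos: [0.3879, 0.1377, 0.2841]
ee_rot: [3.14, 0.003, 2.727]
ft_force: [0.5, 0.9, 1.1]
finger_gap: 0.274
gripper_force: 0.0
```

```bash
sed -i "s/'L':(46e-3,([^)]*))/'L':(46e-3,(.61,.322))/" h.py; python3 look.py top SR L ML MR 2>/dev/null; python3 - <<'E'
from h import *
im,d,i=snap('scene','s10')
cv2.imwrite('pics/s10c.png',cv2.resize(im[100:350,60:460,::-1],(800,500),interpolation=cv2.INTER_CUBIC))
E
```

```text
top ML [0.5033 0.3337] 84.3 0.0015 82 176 0.067
top L [0.6098 0.3224] 85.0 0.0019 102 72 0.105
top MR [ 0.5233 -0.3464] 190.0 0.0023 99 139 0.069
top SR [0.4246 0.3422] 83.7 0.001 34 169 0.398
62.67 [0.3885 0.1387 0.2839] [3.140e+00 2.000e-03 2.732e+00]
```

View pics/s10c.png

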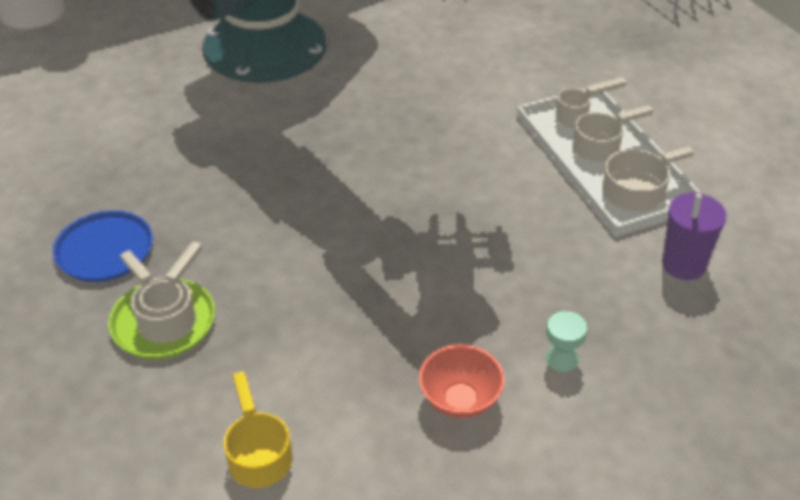

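The three rocking cups stand in the tray at (600,145). The two steady ones are nested on the lime plate at (162,308), and the bystanders haven't moved. Handing in.

```bash
python3 -c "
from bench import ctrl
print(ctrl.hand_in())"
```

```text
the job is handed in; nothing more can be done
None
```

The job is handed in, with no verdict returned: the three rocking cups (the large, one medium, one small) stand in the white tray, and the two steady ones are nested small-in-medium on the lime plate, all as checked in the last pictures.

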